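# Lever up the cover of a second-hand test set and click its test key

### The job

Check the sloping test set before it is sold: with the orange flat pry bar, lever up the smoked cover of its panel until it stands fully open, keeping the gripper itself off the cover. Then press the red test key on the panel just until it clicks, without pushing it on to the bottom. Finish with the pry bar laid gently back on the blue mat, the key released and the cover still open.

Things in the scene. Friction and masses are not known exactly. Their poses are not given: they have to be found in the camera images.
- testset: cream sloping-front test set, fixed, 168 deep (x), 190 wide (y), 170 mm high. Origin: table level, mid foot of its upright front wall (95 mm high); x points to its back, z up. From the wall's top edge the grey panel rises backwards for 150 mm along a slope of 30 degrees from level. The open cover leans over the panel, so reach the panel square to its slope, not from straight above
- cover (a joint): smoked cover angle, rad: 0 shut (parallel to the panel), 1.57 square to the panel, 1.75 fully open at its stop. The stiff hinge holds it where left; moving it takes 1 to 2 N at the free edge. A 4 mm plate, 135 mm from hinge to free (lower) edge, 130 mm wide; its underside is 18 mm above the panel when shut
- cover_hinge (a point): on the hinge line at mid-width, level with the plate's underside, 148 mm up the slope. Axes turn with the cover: x from free edge to hinge, y along the hinge, z out of the plate's top, away from the panel (square to the panel when shut)
- cover_edge (a point): mid lower edge of the 4 mm thick flange along the cover's free edge, where the blade lifts; axes as cover_hinge. The flange hangs 11 mm below the plate's underside, so when shut a 7 mm gap to the panel is open to the front, 120 mm wide, 13 mm up the slope from the top of the front wall
- key (a joint): travel of the red dome key into the panel, m: 0 up, 0.0105 at the bottom stop. The force rises to about 5 N at 0.002, drops to about 2 N at 0.0065 (the click), then rises again to about 7 N at 0.009. It springs back by itself when let go
- key_top (a point): middle of the top of the round red key (30 mm across, standing 13 mm above the panel, 68 mm up the slope in the middle of the panel, under the shut cover). z axis is square to the panel, outwards; the key is pressed along -z
- mat: blue rectangular mat, fixed, 240 (x) x 130 (y) x 4 mm thick; origin in the middle of its underside. The pry bar lies on it at the start
- bar_grip (a point): loose pry bar, 175 mm long, about 0.12 kg: mid-width, mid-height point of its orange handle, near the balance point, a good grip. Handle 90 long (x), 18 wide (y), 24 mm high (z), from 50 mm behind this point to 40 mm ahead. Steel blade out of its front: 85 long, 20 wide, 3 mm thick, flat, at mid-height. x points to the blade's tip, z up as it lies on the mat
- bar_tip (a point): middle of the blade's front end, 125 mm ahead of bar_grip along the bar's x; axes as bar_grip
- module1: brown component block, 60 x 42 x 42 mm, loose bystander; origin under its middle
- module2: black component block, 60 x 42 x 42 mm, loose bystander; origin under its middle
- capacitor: aluminium can, 48 mm across, 110 mm high, loose bystander; origin under its middle
- jar: glass jar with yellow cap, 64 mm across, 85 mm high, loose bystander; origin under its middle
- reel: dark steel reel lying flat, 130 mm across, 62 mm high with its knob, loose bystander; origin under its middle
- tube: picture tube standing on its face, 114 mm across, 160 mm high, loose bystander; origin under its middle
- crate: open red crate of parts, fixed, 170 (x) x 130 (y) x 100 mm high; origin under its middle
Mind the look-alikes: they are no part of the job. Of the things like the part that bears bar_grip, leave any that is purple; of the rest the larger one is meant.

How it is judged:
By the outcome, as a careful person would: the job done as asked, in the order asked, and still so for the second after the job is handed in, with the robot touching nothing.
It also fails if it takes over 72 s, if anything falls off the work surface, if the arm or the gripper's body presses on something with over 40 N, if the wrist force passes 120 N, or if a joint passes its speed limit or range.

### The arm

A 6-joint arm with a two-finger parallel gripper is mounted at the origin on the work surface. World frame = base frame: x ahead of the robot, y to its left, z up, the work surface at z = 0. Lengths are in m, angles in degrees, forces in N, time in s.
With the tool pointing down it reaches from about 0.4 to 0.825 m from the base axis. Payload 7 kg.
Tool frame: the origin (TCP) lies on the centre line of the jaws, within the pads' length; the fingertips stand 11 mm ahead of it and the grasp point (between the pads) lies 8 mm behind it; z points along the fingers, y is the line along which they close (so a half turn about z gives the same grasp; the last joint's range is limited). The gripper opens to 88 mm and grips with 3 to 60 N. Pads are 19 mm wide; open, the fingers measure 130 mm over their backs; the gripper's body (78 mm by 193 mm) begins 47 mm behind the grasp point.
Start: joints at [-48.065, 20.546, 0.682, 0, -70.136, -16.507], TCP at [0.29, -0.61, 0.238] pointing down, gripper open.
Joint ranges: [-176.03, 176.03], [-82.01, 121.73], [-58.28, 71.71], [-173.87, 95.51], [-174.79, -0.11], [-173.66, 173.66]. Speed limits (degrees/s): [136.94, 136.94, 172.46, 180, 180, 180].

### API

Orientations are given as [roll, pitch, yaw] about the fixed x, y, z axes, in that order (R = Rz(yaw) Ry(pitch) Rx(roll)).
In Python, from plant import r, capture, camera_model, job gives the robot as it stands.
- The arm moves only by the tool drive_tool, never from a script. Its argument "increments" is a list that holds one entry, the list of rows, each a list of 5 numbers: the gripper's target within -1 to 1 (fully open at 1, half-way at 0, shut at -1), then the shift along the tool's x, y, z scaled (see below), then the turn about the tool's z scaled (see below). In form: [[[gripper, tx, ty, tz, roll], ...]]. A call has 1 to 5 rows; each row is the pose to reach, as a shift and turn from the pose commanded when the call began, along the tool's axes at that moment, turning the shorter way round; what a row does not reach only later rows make up. The controller multiplies each number of a shift by 120 mm and each number of a turn by 360 degrees. A row lasts 1/8 s, in which the tool goes at most 62.5 mm and 10.7 degrees, less where a joint would pass 70% of its speed; a pose out of reach is approached as far as the arm can. A call with a number of a shift or a turn outside -1 to 1 is refused whole. A call with a gripper value outside its range is refused whole. The fingers move at their own pace and stop on an object; "squeeze" is the grip in N (left out, the last holds). Time passes only in rows, so rows that repeat a pose let the fingers close. It gives the time, the measured TCP pose, the force, the opening and the grip force at its end, in the units of the state.
- r.get_state(): the state, without advancing time (a new reading comes with each control period).
- capture(name): name is "side" or "top" or "wrist"; returns the picture (480x640x3 uint8, red, green, blue); there is no depth.
- camera_model(name): a dict with "camera_matrix" (3x3 intrinsics, pixels), "rvec" (rotation vector, rad) and "tvec" (3), from world to camera coordinates, as OpenCV has them. Camera axes: x right, y down, z forward; pixel columns grow to the right and rows downward; lengths in m; the calibration is good to about 2 mm. A picture is of the moment at which its call begins: read the wrist's pose just before it. camera_model takes no time and is no camera call; for the wrist camera it gives the pose at the moment of the call.
- job.close_job(): hands the job in; it is judged then, once.
The state is a dict: "time_s": time; "joints": joint angles; "qd": joint speeds; "joint_torque": joint torques, N m; "tcp_pos": TCP position; "eef_rot": TCP orientation; "contact_force": force on the tool from outside, world axes, zero at the start; "moment": the same for the moment, N m; "gripper_width": finger opening in m; "gripper_force": force on a finger pad.
Only numpy, scipy, OpenCV 4.12 (cv2) and the standard library are available. Lean on these libraries where they do the work, as an engineer would, in place of code of your own. Each camera call takes 0.05 s, during which the arm holds its last target. There are 200 camera calls.

## Working session

There is one attempt and no reset: what is moved stays moved. The work goes in short steps, Python scripts to look and compute and a tool call to move; the robot and the scene stay as the last step left them, time stands still between calls to the robot, and variables do not carry over. Pictures are saved under pics/ and viewed, at most 10 in all, crops included, and the job is handed in when it is done.

Besides the shell and the picture viewer there is one more tool, called as name(argument=value, ...), one argument or row to a line, values as JSON. drive_tool: Moves the arm, as the interface text tells. Its arguments: {"type":"object","properties":{"increments":{"type":"array"},"squeeze":{"type":"number"}},"required":["increments"]}

```bash
mkdir -p pics; ls
python3 - <<'E'
from plant import r,capture,camera_model,job
import cv2,numpy as np
print(r.get_state())
for n in("side","top","wrist"):
    m=camera_model(n); R=cv2.Rodrigues(np.array(m["rvec"],float))[0]; print(n,np.array(m["camera_matrix"]).tolist(),(-R.T@np.array(m["tvec"]).ravel()).round(3),R[2].round(2))
a=capture("side");b=capture("top")
cv2.imwrite("pics/side.png",a[:,:,::-1]);cv2.imwrite("pics/top.png",b[:,:,::-1])
E
```

```text
pics
{'time_s': 0.0, 'joints': array([-4.80665598e+01,  2.05912523e+01,  6.32992317e-01, -2.04059114e-02,
       -7.01336880e+01, -1.65081441e+01]), 'qd': array([ 0.04089477, -0.01261203, -0.01822811,  0.00218059, -0.07316024,
       -0.01466425]), 'joint_torque': array([ 1.26032542e-04, -5.82731152e+01,  2.93050522e+01,  6.99721053e+00,
        6.77369404e-03, -1.16172278e-04]), 'tcp_pos': array([ 0.28959319, -0.60920527,  0.23661788]), 'eef_rot': array([ 1.79906391e+02, -7.73775026e-03, -1.54581647e+02]), 'contact_force': array([ 0.00825332, -0.37027851,  0.32465261]), 'moment': array([0.01172001, 0.01564706, 0.0234741 ]), 'gripper_force': 0.0, 'gripper_width': 0.08783925351248094}
side [[544.0641663806202, 0.0, 316.6933050436746], [0.0, 544.0641663806202, 238.5758860756006], [0.0, 0.0, 1.0]] [0.143 0.955 0.902] [ 0.25 -0.75 -0.61]
top [[508.6854472341923, 0.0, 321.39950880232294], [0.0, 508.6854472341923, 234.66937883045915], [0.0, 0.0, 1.0]] [0.357 0.01  1.199] [ 0.11 -0.02 -0.99]
wrist [[384.53701291489944, 0.0, 317.56650855786376], [0.0, 384.53701291489944, 240.86791236683194], [0.0, 0.0, 1.0]] [ 0.227 -0.639  0.384] [ 0.23  0.11 -0.97]
```

View pics/side.png

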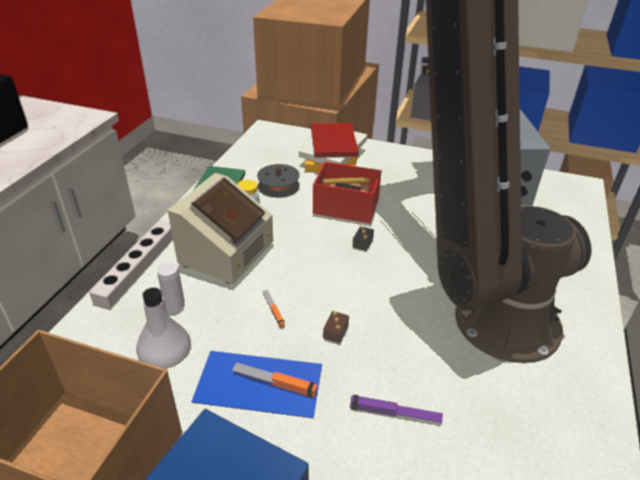

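View pics/top.png

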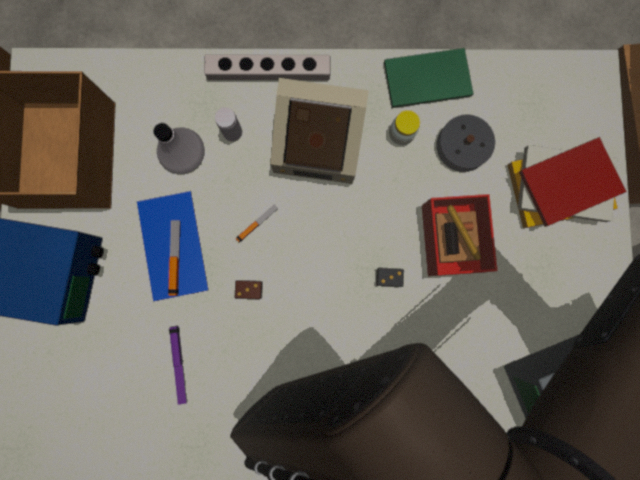

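The top view shows three bar-like things. The large orange bar lies on the blue mat, with its handle at about (174,272) and its tip at (175,222). There is a small orange one at (257,222) and a purple one at (178,365). I choose the large orange one on the mat. The test set is at (319,130), with its front facing the robot.

Run:
```python
import cv2,numpy as np
b=cv2.imread("pics/top.png");a=cv2.imread("pics/side.png")
f=lambda im,x,y,w,h,s:cv2.resize(im[y:y+h,x:x+w],None,fx=s,fy=s,interpolation=cv2.INTER_CUBIC)
A=f(b,265,70,110,125,3.6);B=f(a,162,165,115,125,3.4);C=f(b,130,185,85,120,2.5) 
out=np.zeros((600,800,3),np.uint8)
for im,x,y in((A[:,:396],0,0),(B[:,:400],400,0)):out[y:y+im.shape[0],x:x+im.shape[1]]=im
# second pic for bar
cv2.imwrite("pics/ts.png",out[:452]);cv2.imwrite("pics/bar.png",f(b,130,185,85,120,4.5))
```

```text
(no output)
```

View pics/ts.png

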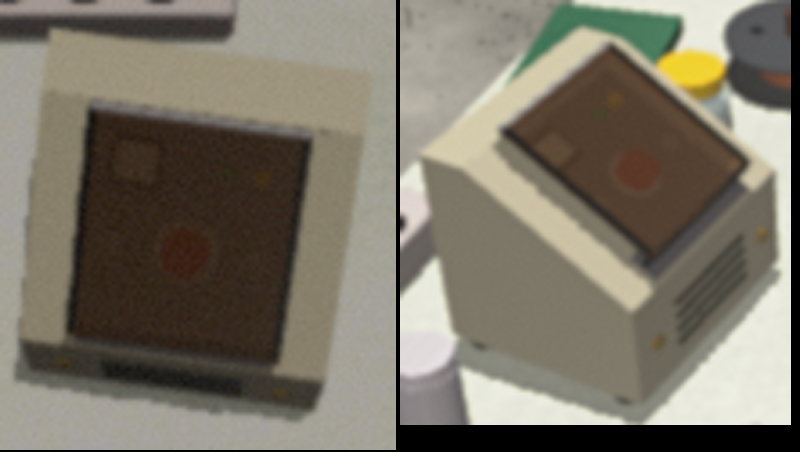

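View pics/bar.png

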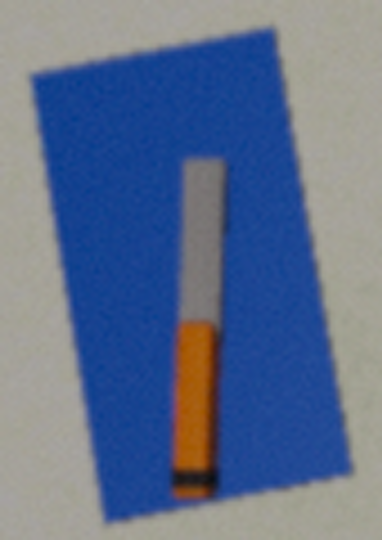

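The crops confirm the test set, with front-wall top corners at about (271,165) and (354,176) in the top view. The bar's tip is at (175.6,220.6) and its rear end at (173,294).

```bash
cat > h.py <<'E'
import cv2,numpy as np
from plant import r,capture,camera_model,job
def P(n,m=None):
    m=m or camera_model(n); K=np.array(m["camera_matrix"],float);R=cv2.Rodrigues(np.array(m["rvec"],float))[0];return K,R,np.array(m["tvec"],float).ravel()
def ray(n,u,v,z,m=None):
    K,R,t=P(n,m);c=-R.T@t;d=R.T@np.linalg.solve(K,[u,v,1.]);return c+d*(z-c[2])/d[2]
def tri(n1,p1,n2,p2):
    M=[]
    for n in(n1,n2):
        K,R,t=P(n);M.append(K@np.c_[R,t])
    X=cv2.triangulatePoints(M[0],M[1],np.array(p1,float).reshape(2,1),np.array(p2,float).reshape(2,1)).ravel();return X[:3]/X[3]
def proj(n,X,m=None):
    K,R,t=P(n,m);p=K@(R@np.array(X)+t);return p[:2]/p[2]
E
python3 - <<'E'
from h import *
np.set_printoptions(precision=4,suppress=True)
L=ray("top",271.1,165,.095);Rr=ray("top",354.4,175.6,.095);print("top",L,Rr,np.linalg.norm(L-Rr),np.degrees(np.arctan2(*(L-Rr)[[1,0]]))-90)
L2=tri("top",(271.1,165),"side",(231.1,255.3));R2=tri("top",(354.4,175.6),"side",(272.3,217.4));print("tri",L2,R2,np.linalg.norm(L2-R2))
k=tri("top",(316.4,140.3),"side",(232,215));print("key",k)
O=(L+Rr)/2;y=(L-Rr)/np.linalg.norm(L-Rr);x=np.array([y[1],-y[0],0]);d=k-O;print("key in set",d@x,d@y,d[2])
t=ray("top",175.6,220.6,.0175);hf=ray("top",173.8,256.6,.028);hr=ray("top",173.1,294.3,.028)
print("bar tip",t,"hf",hf,"hr",hr,np.linalg.norm(hf-hr),np.linalg.norm(t-hf),"yaw",np.degrees(np.arctan2(*(t-hr)[[1,0]])))
e=(t-hr)[:2];e/=np.linalg.norm(e);print("grip",t[:2]-.125*e,hf[:2]-.04*e,hr[:2]+.05*e)
E
```

```text
top [0.6321 0.104  0.095 ] [ 0.6081 -0.0803  0.095 ] 0.18585400329602828 -7.39268766157943
tri [0.6322 0.104  0.0986] [ 0.6092 -0.0811  0.0871] 0.1869245346289282
key [0.6764 0.0039 0.1348]
key in set 0.05686679656703351 -0.0006668003177145823 0.039801747828359546
bar tip [0.5188 0.3322 0.0175] hf [0.434  0.3312 0.028 ] hr [0.3481 0.3304 0.028 ] 0.08595543305324464 0.08545754777422927 yaw 0.6121536476785338
grip [0.3938 0.3309] [0.394  0.3308] [0.3981 0.3309]
```

drive_tool(
  increments=[
    [[1,-1,0.6,0,0.069],[1,-1,0.6,0,0.069],[1,-1,0.6,0,0.069],[1,-1,0.6,0,0.069]],
  ],
)

```text
time_s: 0.6
tcp_pos: [0.3681, -0.4918, 0.2376]
eef_rot: [180.0, 0.0, -179.3]
contact_force: [0.5, 0.2, 0.3]
gripper_width: 0.0872
gripper_force: 0.0
```

drive_tool(
  increments=[
    [[1,-0.7,1,0,0],[1,-0.7,1,0,0],[1,-0.7,1,0,0]],
  ],
)

```text
time_s: 0.98
tcp_pos: [0.451, -0.3707, 0.2374]
eef_rot: [180.0, -0.0, -179.2]
contact_force: [0.5, -0.8, 0.6]
gripper_width: 0.0877
gripper_force: 0.0
```

drive_tool(
  increments=[
    [[1,0,1,0,0],[1,0,1,0,0],[1,0,1,0,0]],
  ],
)

```text
time_s: 1.35
tcp_pos: [0.4487, -0.2501, 0.2379]
eef_rot: [180.0, 0.0, -179.1]
contact_force: [0.8, -0.4, 0.5]
gripper_width: 0.0876
gripper_force: 0.0
```

drive_tool(
  increments=[
    [[1,0,1,0,0],[1,0,1,0,0],[1,0,1,0,0]],
  ],
)

```text
time_s: 1.72
tcp_pos: [0.4479, -0.1304, 0.2378]
eef_rot: [180.0, 0.0, -179.1]
contact_force: [0.3, -0.1, 0.8]
gripper_width: 0.0878
gripper_force: 0.0
```

drive_tool(
  increments=[
    [[1,0,1,0,0],[1,0,1,0,0],[1,0,1,0,0]],
  ],
)

```text
time_s: 2.1
tcp_pos: [0.447, -0.0105, 0.2376]
eef_rot: [180.0, 0.0, -179.2]
contact_force: [-0.3, -0.0, -0.2]
gripper_width: 0.0877
gripper_force: 0.0
```

drive_tool(
  increments=[
    [[1,0,1,0,0],[1,0,1,0,0],[1,0,1,0,0]],
  ],
)

```text
time_s: 2.48
tcp_pos: [0.446, 0.1091, 0.2374]
eef_rot: [-180.0, -0.0, -179.3]
contact_force: [0.6, -0.6, 0.6]
gripper_width: 0.0877
gripper_force: 0.0
```

drive_tool(
  increments=[
    [[1,0,1,0,0],[1,0,1,0,0],[1,0,1,0,0]],
  ],
)

```text
time_s: 2.85
tcp_pos: [0.4451, 0.2288, 0.237]
eef_rot: [-179.9, -0.0, -179.3]
contact_force: [-0.5, -0.1, 0.2]
gripper_width: 0.0875
gripper_force: 0.0
```

drive_tool(
  increments=[
    [[1,0.25,0.85,0.6,0],[1,0.25,0.85,0.6,0],[1,0.25,0.85,0.6,0],[1,0.25,0.85,0.6,0]],
  ],
)

```text
time_s: 3.35
tcp_pos: [0.4138, 0.3279, 0.1654]
eef_rot: [-179.9, -0.0, -179.5]
contact_force: [0.8, 1.1, 0.3]
gripper_width: 0.0879
gripper_force: 0.0
```

Run:
```python
from h import *
m=camera_model("wrist");w=capture("wrist");cv2.imwrite("pics/w1.png",w[:,:,::-1])
print(r.get_state()["tcp_pos"],r.get_state()["eef_rot"],r.get_state()["joints"])
hsv=cv2.cvtColor(w,cv2.COLOR_RGB2HSV);o=cv2.inRange(hsv,(5,150,80),(22,255,255))
for c in cv2.findContours(o,cv2.RETR_EXTERNAL,cv2.CHAIN_APPROX_SIMPLE)[0]:
    if cv2.contourArea(c)>300:
        q=cv2.boxPoints(cv2.minAreaRect(c));print([ (p.round(0).tolist(),ray("wrist",*p,.028,m)[:2].round(4).tolist()) for p in q])
```

```text
[0.41396987 0.32800916 0.16597366] [-1.79987261e+02  1.46925838e-02 -1.79481568e+02] [ 5.96991344e+01  1.02252916e+01 -2.35740823e+01  2.30372409e-02
 -5.62040410e+01 -1.49193519e+02]
[([314.0, 256.0], [0.4328, 0.3253]), ([315.0, 160.0], [0.3598, 0.3256]), ([338.0, 160.0], [0.3599, 0.3424]), ([337.0, 256.0], [0.4329, 0.3433])]
[([39.0, 180.0], [0.3768, 0.1226]), ([41.0, 125.0], [0.338, 0.131]), ([125.0, 129.0], [0.3396, 0.1901]), ([122.0, 184.0], [0.3786, 0.1838])]
```

View pics/w1.png

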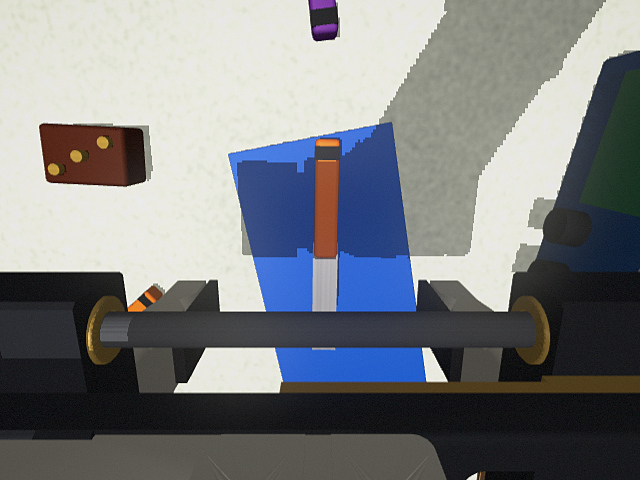

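The wrist view shows the large orange handle (centred at about (326,208)) lined up between the jaws, with the blade running down-image and the brown block well clear at (90,155).

drive_tool(
  increments=[
    [[1,0.02,0.05,1,0],[1,0.02,0.05,1,0],[1,0.02,0.05,1,0]],
  ],
)

```text
time_s: 3.78
tcp_pos: [0.4097, 0.3319, 0.0432]
eef_rot: [-179.7, -0.2, -179.5]
contact_force: [0.9, 0.1, 0.9]
gripper_width: 0.0875
gripper_force: 0.0
```

drive_tool(
  increments=[
    [[1,0,0,0.22,0],[1,0,0,0.22,0],[1,0,0,0.22,0]],
  ],
)

```text
time_s: 4.15
tcp_pos: [0.4115, 0.3363, 0.0217]
eef_rot: [179.9, 0.1, -179.4]
contact_force: [0.9, -0.3, 0.1]
gripper_width: 0.0877
gripper_force: 0.0
```

drive_tool(
  increments=[
    [[-1,0,0,0,0],[-1,0,0,0,0],[-1,0,0,0,0],[-1,0,0,0,0],[-1,0,0,0,0]],
  ],
  squeeze=55,
)

```text
time_s: 4.78
tcp_pos: [0.4103, 0.3354, 0.0191]
eef_rot: [-180.0, -0.0, -179.4]
contact_force: [0.2, 0.3, 0.3]
gripper_width: 0.0428
gripper_force: 0.0
```

drive_tool(
  increments=[
    [[-1,0,0,0,0],[-1,0,0,0,0],[-1,0,0,0,0]],
  ],
)

```text
time_s: 5.15
tcp_pos: [0.4103, 0.3353, 0.0191]
eef_rot: [-180.0, -0.0, -179.4]
contact_force: [-0.2, -0.4, -0.7]
gripper_width: 0.0177
gripper_force: 55.0
```

drive_tool(
  increments=[
    [[-1,0,0,-0.3,0],[-1,0,0,-1,0],[-1,0,0,-1,0],[-1,0,0,-1,0]],
  ],
)

```text
time_s: 5.65
tcp_pos: [0.4109, 0.3363, 0.1411]
eef_rot: [179.8, 0.1, -179.4]
contact_force: [0.1, -0.3, -2.0]
gripper_width: 0.0175
gripper_force: 55.0
```

drive_tool(
  increments=[
    [[-1,0,-0.5,-0.5,0],[-1,0,-1,-0.5,0],[-1,0,-1,-0.5,0],[-1,0,-1,-0.5,0]],
  ],
)

```text
time_s: 6.15
tcp_pos: [0.4113, 0.2144, 0.1984]
eef_rot: [-180.0, -0.0, -179.5]
contact_force: [0.6, -0.3, -1.0]
gripper_width: 0.0176
gripper_force: 55.0
```

drive_tool(
  increments=[
    [[-1,0,-0.5,0,0],[-1,0,-1,0,0],[-1,0,-1,0,0]],
  ],
)

```text
time_s: 6.52
tcp_pos: [0.4121, 0.0932, 0.198]
eef_rot: [-179.9, -0.1, -179.6]
contact_force: [0.7, 0.7, -0.6]
gripper_width: 0.0175
gripper_force: 55.0
```

drive_tool(
  increments=[
    [[-1,-0.2,-0.5,0,0.022],[-1,-0.2,-0.5,0,0.022],[-1,-0.2,-0.5,0,0.022],[-1,-0.2,-0.5,0,0.022]],
  ],
)

```text
time_s: 7.02
tcp_pos: [0.4374, 0.0368, 0.1987]
eef_rot: [-180.0, -0.0, 172.8]
contact_force: [0.2, -0.4, -0.4]
gripper_width: 0.0176
gripper_force: 55.0
```

Run:
```python
from h import *
s=r.get_state();print(s["tcp_pos"],s["eef_rot"],s["gripper_width"])
f=lambda im,x,y,w,h,k:cv2.resize(im[y:y+h,x:x+w],None,fx=k,fy=k,interpolation=cv2.INTER_CUBIC)
a=capture("side")[:,:,::-1];b=capture("top")[:,:,::-1]
cv2.imwrite("pics/s2.png",a);cv2.imwrite("pics/t2.png",b)
A=f(b,250,70,130,165,3);B=f(a,162,150,133,165,3)
cv2.imwrite("pics/m2.png",np.hstack([A,B]))
```

```text
[0.43739813 0.03681078 0.19870418] [-1.79978263e+02 -3.91902623e-02  1.72774447e+02] 0.017610238030101043
```

View pics/m2.png

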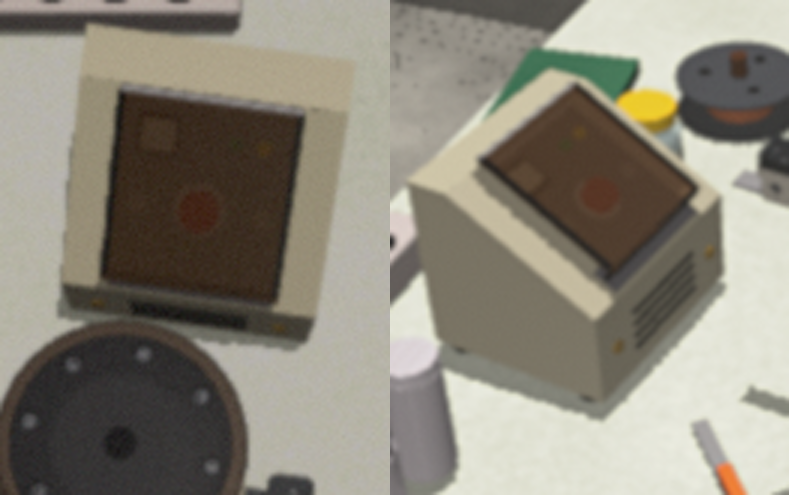

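The side view shows the blade tip at about (279,211) px. The wrist hides the tip from the top camera. I check the tip against its expected position.

Run:
```python
from h import *
X=np.array([.4374+.1077*.992,.0368-.1077*.126,.1987-.0031]);xs=np.array([.9917,-.1287,0]);ys=np.array([.1287,.9917,0])
for d in(-.01,.01):print(proj("side",X+ys*d))
a=cv2.imread("pics/s2.png");cv2.imwrite("pics/s2c.png",cv2.resize(a[190:240,262:322],None,fx=10,fy=10,interpolation=cv2.INTER_CUBIC))
O=np.array([.620,.0118,.095])
c,s=np.cos(np.pi/6),np.sin(np.pi/6)
Q=lambda S,n,y:O+xs*(S*c-n*s)+ys*y+np.array([0,0,1])*(S*s+n*c)
print("cover front top corners",[proj("side",Q(.013,.022,y)).round(1) for y in(.065,-.065)],"wall",[proj("side",Q(0,0,y)).round(1) for y in(.095,-.095)],"hinge top",[proj("side",Q(.148,.022,y)).round(1) for y in(.065,-.065)])
```

```text
[281.15834927 207.22656073]
[276.79059894 211.71129732]
cover front top corners [array([237.4, 241.2]), array([266.1, 212.5])] wall [array([231.2, 257.1]), array([272.7, 214.7])] hinge top [array([192.4, 203.8]), array([224.3, 177.6])]
```

View pics/s2c.png

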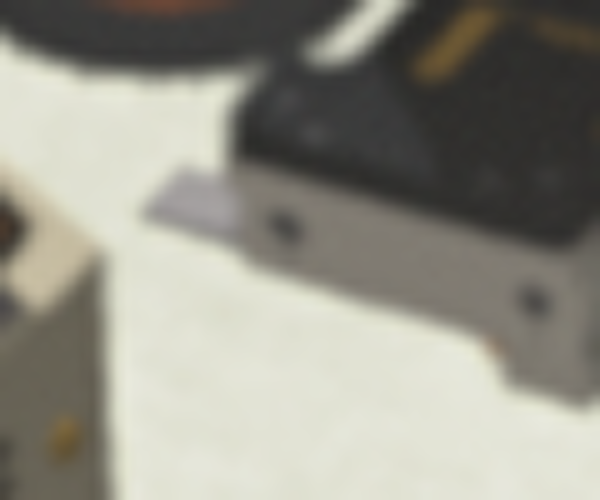

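drive_tool(
  increments=[
    [[-1,-0.47,-0.01,0.4,0],[-1,-0.47,-0.01,0.77,0],[-1,-0.47,-0.01,0.77,0],[-1,-0.47,-0.01,0.77,0],[-1,-0.47,-0.01,0.77,0]],
  ],
)

```text
time_s: 7.75
tcp_pos: [0.4941, 0.0281, 0.1089]
eef_rot: [179.9, 0.2, 172.7]
contact_force: [-0.2, 0.3, -2.1]
gripper_width: 0.0174
gripper_force: 55.0
```

Run:
```python
from h import *
s=r.get_state();print(s["tcp_pos"],s["eef_rot"])
a=capture("side")[:,:,::-1];cv2.imwrite("pics/s3.png",a)
cv2.imwrite("pics/s3c.png",cv2.resize(a[205:265,225:295],None,fx=10,fy=10,interpolation=cv2.INTER_CUBIC))
```

```text
[0.49412152 0.02813946 0.10893564] [179.89930567   0.18601434 172.73225832]
```

View pics/s3c.png

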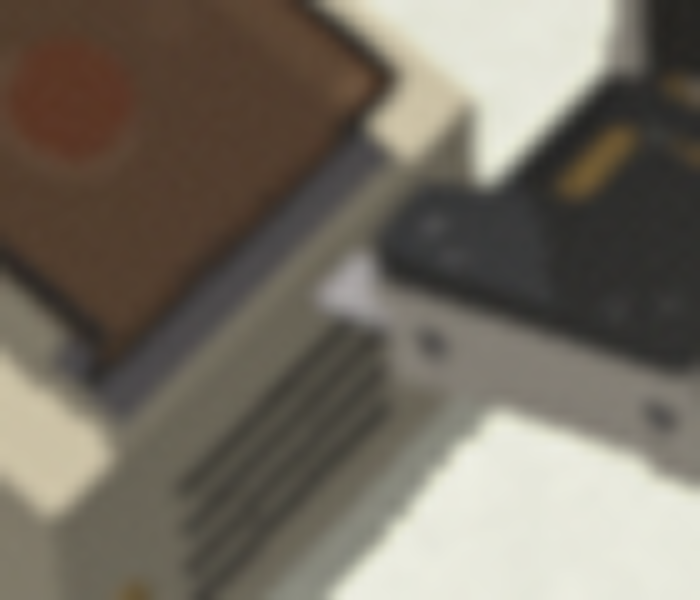

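The side view shows the blade tip at about (259,232) px, just in front of and slightly below the flange line (236,246)–(263,221). The tip is at the right height to go in.

drive_tool(
  increments=[
    [[-1,-0.1,0,0,0],[-1,-0.18,0,0,0],[-1,-0.2,0,0,0],[-1,-0.2,0,0,0]],
  ],
)

```text
time_s: 8.3
tcp_pos: [0.5171, 0.024, 0.1065]
eef_rot: [-180.0, -0.0, 172.6]
contact_force: [0.0, -0.8, -0.8]
gripper_width: 0.0179
gripper_force: 55.0
```

drive_tool(
  increments=[
    [[-1,-0.03,0,0,0],[-1,-0.06,0,0,0],[-1,-0.06,0,0,0],[-1,-0.06,0,0,0]],
  ],
)

```text
time_s: 8.8
tcp_pos: [0.5241, 0.0233, 0.1067]
eef_rot: [-180.0, -0.0, 172.7]
contact_force: [0.1, 0.7, -1.0]
gripper_width: 0.0174
gripper_force: 55.0
```

drive_tool(
  increments=[
    [[-1,-0.015,0,0,0],[-1,-0.03,0,0,0],[-1,-0.03,0,0,0]],
  ],
)

```text
time_s: 9.18
tcp_pos: [0.5265, 0.0226, 0.1066]
eef_rot: [-180.0, -0.1, 172.7]
contact_force: [-6.7, 2.1, 3.2]
gripper_width: 0.0174
gripper_force: 55.0
```

Run:
```python
from h import *
s=r.get_state();print(s["tcp_pos"],s["eef_rot"],s["contact_force"],s["moment"])
a=capture("side")[:,:,::-1];cv2.imwrite("pics/s4.png",a)
cv2.imwrite("pics/s4c.png",cv2.resize(a[205:265,225:295],None,fx=10,fy=10,interpolation=cv2.INTER_CUBIC))
```

```text
[0.52652459 0.0226414  0.10656804] [-1.79962108e+02 -1.28193352e-01  1.72654146e+02] [-6.65590384  2.10919552  3.24032952] [0.40205802 1.88126484 0.08522659]
```

View pics/s4c.png

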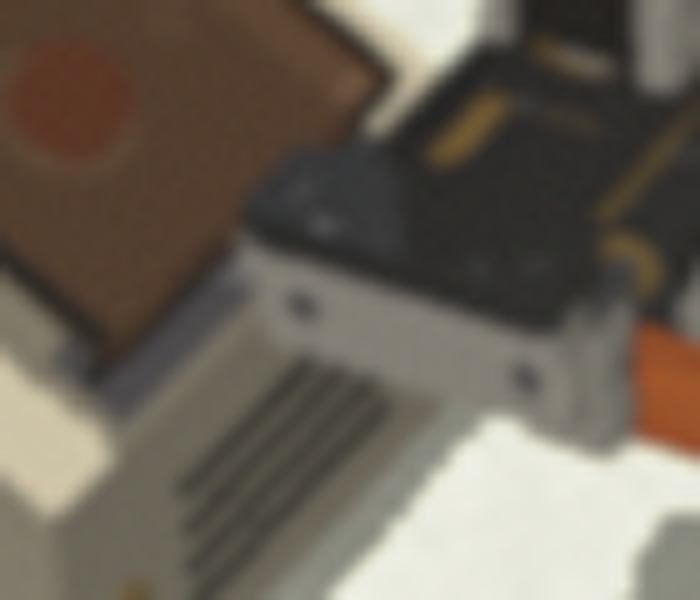

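The side view shows the blade under the flange. The force pushes back and up, so the blade is on the panel as intended. Now I lift.

drive_tool(
  increments=[
    [[-1,0.01,0,-0.04,0],[-1,0.01,0,-0.1,0],[-1,0.01,0,-0.16,0],[-1,0.01,0,-0.16,0]],
  ],
)

```text
time_s: 9.72
tcp_pos: [0.5273, 0.0232, 0.1269]
eef_rot: [180.0, 0.1, 172.7]
contact_force: [0.4, -0.7, -1.4]
gripper_width: 0.0179
gripper_force: 55.0
```

drive_tool(
  increments=[
    [[-1,0,0,-0.06,0],[-1,0,0,-0.12,0],[-1,0,0,-0.12,0]],
  ],
)

```text
time_s: 10.1
tcp_pos: [0.5273, 0.0232, 0.1413]
eef_rot: [180.0, 0.1, 172.7]
contact_force: [0.4, -0.1, -1.5]
gripper_width: 0.0175
gripper_force: 55.0
```

Run:
```python
from h import *
s=r.get_state();print(s["tcp_pos"],s["eef_rot"],s["contact_force"],s["moment"])
a=capture("side")[:,:,::-1];cv2.imwrite("pics/s5.png",a)
cv2.imwrite("pics/s5c.png",cv2.resize(a[150:290,165:335],None,fx=4,fy=4,interpolation=cv2.INTER_CUBIC))
```

```text
[0.52726498 0.02316761 0.14128987] [1.79961782e+02 1.01409106e-01 1.72677796e+02] [ 0.39868062 -0.07721005 -1.45367067] [-0.01849699 -0.00484482  0.01886544]
```

View pics/s5c.png

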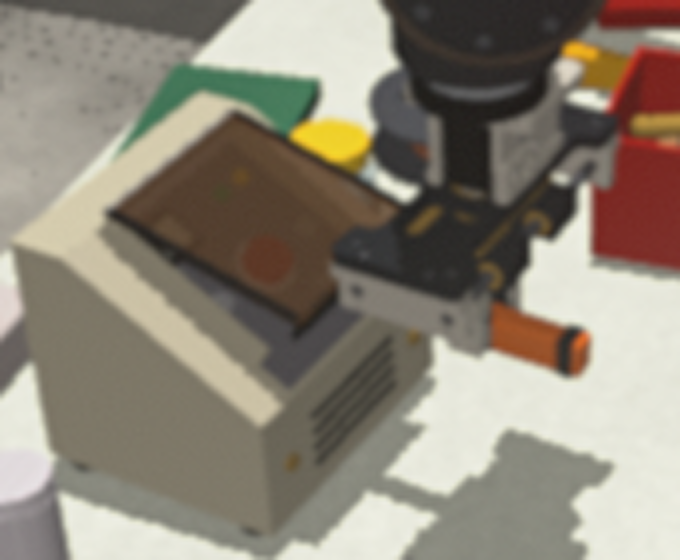

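The cover is lifting on the blade: its lower edge is at about (300,330) in the crop, clear of the panel. I have used all ten views, so from here I measure numerically.

drive_tool(
  increments=[
    [[-1,0.01,0,-0.09,0],[-1,0.02,0,-0.19,0],[-1,0.03,0,-0.28,0],[-1,0.03,0,-0.28,0]],
  ],
)

```text
time_s: 10.65
tcp_pos: [0.5239, 0.0238, 0.1755]
eef_rot: [179.9, 0.2, 172.7]
contact_force: [0.7, 0.5, -1.9]
gripper_width: 0.0175
gripper_force: 55.0
```

drive_tool(
  increments=[
    [[-1,0,0,-0.1,0],[-1,0,0,-0.2,0],[-1,0,0,-0.3,0],[-1,0,0,-0.3,0]],
  ],
)

```text
time_s: 11.15
tcp_pos: [0.5237, 0.0237, 0.2113]
eef_rot: [179.9, 0.1, 172.7]
contact_force: [0.6, 0.7, -1.4]
gripper_width: 0.0173
gripper_force: 55.0
```

drive_tool(
  increments=[
    [[-1,0,0,-0.1,0],[-1,0,0,-0.2,0],[-1,0,0,-0.28,0],[-1,0,0,-0.28,0]],
  ],
)

```text
time_s: 11.65
tcp_pos: [0.5234, 0.0236, 0.2446]
eef_rot: [180.0, 0.1, 172.7]
contact_force: [0.4, -0.8, -1.3]
gripper_width: 0.0173
gripper_force: 55.0
```

```bash
cat >> h.py <<'E'
O=np.array([.6218,.0116,.095]);xs=np.array([.9917,-.1287,0]);ys=np.array([.1287,.9917,0])
def W(x,y,z):return O+xs*x+ys*y+np.array([0,0,z])
def tipx():
    s=r.get_state();d=s["tcp_pos"]-O;return (d@xs+.108)*1e3,(d@ys)*1e3,(s["tcp_pos"][2]-.0031-.095)*1e3
def cov(ph,rho,y,n=.004):
    c,s=np.cos(ph),np.sin(ph);return W(.1192-rho*c+n*s,y,.0896+rho*s+n*c)
E
python3 - <<'E'
from h import *
print(tipx(),r.get_state()["contact_force"],r.get_state()["moment"])
a=capture("side");p=cv2.imread("pics/side.png")[:,:,::-1]
for n in("side","top"):
  for d in(-30,0,30,45,70.3):print(n,d,[proj(n,cov(np.radians(d),.135,y)).round().tolist() for y in(.065,-.065)],[proj(n,cov(np.radians(d),.0,y)).round().tolist() for y in(.065,-.065)])
cv2.imwrite("pics/s6.png",a[:,:,::-1])
for v in range(60,230,6):print(v,a[v,150:300:6].mean(1).astype(int).tolist())
E
```

```text
(np.float64(8.860692328760924), np.float64(-0.7590911386152344), np.float64(146.5206487218543)) [ 0.42820068 -0.8166202  -1.32007251] [-0.06952373 -0.0411955   0.02615117]
side -30 [[237.0, 241.0], [265.0, 212.0]] [[192.0, 204.0], [224.0, 177.0]]
side 0 [[241.0, 219.0], [270.0, 191.0]] [[191.0, 203.0], [223.0, 177.0]]
side 30 [[230.0, 191.0], [261.0, 164.0]] [[190.0, 203.0], [222.0, 177.0]]
side 45 [[221.0, 178.0], [253.0, 152.0]] [[190.0, 203.0], [222.0, 177.0]]
side 70.3 [[200.0, 160.0], [233.0, 135.0]] [[190.0, 204.0], [222.0, 178.0]]
top -30 [[283.0, 163.0], [343.0, 170.0]] [[289.0, 100.0], [351.0, 108.0]]
top 0 [[280.0, 162.0], [344.0, 170.0]] [[289.0, 98.0], [352.0, 106.0]]
top 30 [[279.0, 143.0], [347.0, 152.0]] [[289.0, 98.0], [352.0, 106.0]]
top 45 [[280.0, 127.0], [349.0, 136.0]] [[289.0, 97.0], [352.0, 105.0]]
top 70.3 [[282.0, 95.0], [354.0, 104.0]] [[289.0, 97.0], [352.0, 105.0]]
60 [142, 145, 142, 141, 142, 142, 141, 140, 139, 143, 142, 140, 140, 141, 141, 144, 145, 145, 53, 42, 37, 35, 36, 33, 36]
66 [143, 144, 143, 142, 141, 141, 141, 141, 141, 143, 141, 142, 141, 143
[... 2608 characters left out ...]
179, 188, 191, 62, 38, 61, 70, 63, 72, 69, 109, 162, 174, 126, 222, 204, 161, 116, 86, 87]
204 [153, 148, 152, 154, 171, 188, 189, 98, 92, 58, 66, 70, 70, 70, 72, 86, 104, 142, 176, 220, 220, 218, 219, 218, 219]
210 [157, 152, 150, 161, 190, 189, 183, 114, 110, 115, 128, 65, 70, 68, 63, 73, 73, 100, 121, 179, 217, 218, 217, 218, 220]
216 [149, 144, 177, 173, 111, 114, 180, 180, 111, 112, 66, 70, 75, 58, 61, 73, 72, 71, 109, 181, 148, 218, 220, 219, 218]
222 [141, 167, 207, 199, 110, 111, 110, 181, 181, 108, 111, 78, 73, 86, 102, 72, 73, 72, 74, 145, 92, 222, 219, 220, 218]
228 [162, 82, 128, 204, 111, 110, 110, 109, 177, 180, 110, 111, 93, 72, 72, 73, 73, 73, 102, 95, 93, 224, 218, 222, 223]
```

drive_tool(
  increments=[
    [[-1,-0.08,0,-0.06,0],[-1,-0.16,0,-0.12,0],[-1,-0.24,0,-0.18,0],[-1,-0.3,0,-0.22,0],[-1,-0.3,0,-0.22,0]],
  ],
)

```text
time_s: 12.32
tcp_pos: [0.5597, 0.0188, 0.2702]
eef_rot: [180.0, 0.1, 172.6]
contact_force: [0.9, -0.0, -1.1]
gripper_width: 0.0175
gripper_force: 55.0
```

drive_tool(
  increments=[
    [[-1,-0.08,0,-0.06,0],[-1,-0.16,0,-0.12,0],[-1,-0.24,0,-0.18,0],[-1,-0.27,0,-0.22,0],[-1,-0.27,0,-0.22,0]],
  ],
)

```text
time_s: 12.95
tcp_pos: [0.5911, 0.0147, 0.2965]
eef_rot: [180.0, 0.0, 172.7]
contact_force: [-0.5, -0.3, -1.9]
gripper_width: 0.0178
gripper_force: 55.0
```

drive_tool(
  increments=[
    [[-1,-0.02,0,0,0],[-1,-0.04,0,0,0],[-1,-0.04,0,0,0]],
  ],
)

```text
time_s: 13.32
tcp_pos: [0.5923, 0.0141, 0.295]
eef_rot: [-179.9, -0.4, 172.7]
contact_force: [-12.4, 2.6, 0.0]
gripper_width: 0.0176
gripper_force: 55.0
```

Run:
```python
from h import *
print(tipx(),r.get_state()["contact_force"],r.get_state()["moment"])
a=capture("side");cv2.imwrite("pics/s7.png",a[:,:,::-1])
for v in range(120,216,4):print(v,a[v,180:260:4].mean(1).astype(int).tolist())
```

```text
(np.float64(78.43171866681732), np.float64(-1.3424737274633969), np.float64(196.94428883300944)) [-12.38960702   2.59103805   0.04103801] [0.79746915 4.37748175 0.03378979]
120 [139, 146, 148, 145, 145, 145, 146, 145, 142, 143, 142, 143, 144, 144, 143, 142, 99, 27, 27, 30]
124 [126, 125, 126, 127, 130, 136, 141, 143, 144, 144, 144, 144, 143, 146, 145, 135, 96, 27, 27, 25]
128 [124, 125, 126, 125, 126, 128, 128, 128, 128, 128, 134, 138, 143, 148, 110, 31, 34, 36, 63, 47]
132 [122, 124, 123, 125, 127, 125, 127, 127, 128, 127, 129, 129, 127, 63, 30, 56, 69, 49, 43, 36]
136 [75, 81, 97, 114, 122, 126, 126, 127, 127, 119, 54, 51, 51, 33, 61, 65, 35, 37, 36, 34]
140 [74, 75, 74, 72, 73, 76, 81, 93, 110, 42, 48, 51, 50, 35, 34, 35, 37, 36, 35, 65]
144 [76, 78, 77, 77, 74, 76, 76, 79, 80, 80, 44, 34, 35, 36, 35, 41, 39, 38, 35, 52]
148 [78, 79, 76, 78, 79, 81, 80, 78, 80, 88, 119, 118, 105, 72, 39, 35, 36, 34, 41, 60]
152 [79, 77, 78, 78, 79, 79, 78, 74, 46, 46, 97, 113, 117, 120, 119, 118, 104, 95, 67, 76]
156 [145, 137, 137, 121, 99, 81, 63, 36, 33, 70, 114, 118, 118, 118, 118, 119, 103, 1
[... 660 characters left out ...]
156, 160, 160, 161, 160, 165]
188 [157, 155, 156, 206, 49, 60, 60, 62, 87, 110, 76, 72, 108, 122, 179, 182, 161, 162, 154, 103]
192 [161, 157, 217, 125, 59, 60, 70, 94, 110, 69, 70, 90, 76, 103, 113, 177, 178, 107, 98, 154]
196 [161, 208, 191, 69, 58, 79, 103, 92, 68, 71, 63, 82, 71, 96, 99, 111, 166, 181, 158, 140]
200 [195, 190, 191, 39, 84, 109, 85, 70, 70, 71, 64, 71, 71, 70, 104, 99, 111, 153, 181, 138]
204 [191, 190, 192, 104, 109, 75, 59, 93, 69, 70, 70, 71, 71, 72, 74, 125, 102, 110, 143, 183]
208 [189, 190, 174, 110, 111, 64, 132, 130, 102, 69, 71, 71, 72, 69, 71, 87, 108, 107, 110, 128]
212 [191, 182, 183, 131, 112, 110, 75, 126, 49, 71, 71, 106, 62, 62, 86, 94, 113, 113, 110, 107]
```

The wrist reads −12 N and the cover outline matches 70° (its stop), so the cover is fully open. I back off and move above the key.

drive_tool(
  increments=[
    [[-1,0.1,0,0,0],[-1,0.4,0,0,0],[-1,0.7,0,0,0],[-1,0.7,0,0,0]],
  ],
)

```text
time_s: 13.88
tcp_pos: [0.5109, 0.025, 0.2978]
eef_rot: [179.9, 0.2, 172.7]
contact_force: [1.2, 0.8, -0.3]
gripper_width: 0.0176
gripper_force: 55.0
```

drive_tool(
  increments=[
    [[-1,0,0,0.5,0],[-1,0,0,1,0],[-1,0,0,1,0],[-1,0,0,1,0]],
  ],
)

```text
time_s: 14.38
tcp_pos: [0.5142, 0.0252, 0.1786]
eef_rot: [180.0, 0.2, 172.7]
contact_force: [0.5, -0.8, -1.0]
gripper_width: 0.0176
gripper_force: 55.0
```

drive_tool(
  increments=[
    [[-1,0,0,0.14,0],[-1,-0.2,0,0.14,0],[-1,-0.38,0,0.14,0],[-1,-0.38,0,0.14,0],[-1,-0.38,0,0.14,0]],
  ],
)

```text
time_s: 15.0
tcp_pos: [0.5583, 0.0193, 0.1613]
eef_rot: [179.9, 0.1, 172.7]
contact_force: [0.3, -1.0, -1.3]
gripper_width: 0.0174
gripper_force: 55.0
```

Run:
```python
from h import *
print(tipx(),r.get_state()["contact_force"],r.get_state()["moment"])
a=capture("side");cv2.imwrite("pics/s8.png",a[:,:,::-1])
t=np.array(tipx())/1e3
print("tip pred",[proj("side",W(t[0],t[1]+d,t[2])).round(1).tolist() for d in(.01,-.01)])
print("key pred",proj("side",W(.0524,0,.0453)).round(1))
h=cv2.cvtColor(a,cv2.COLOR_RGB2HSV);m=(cv2.inRange(h,(0,130,60),(8,255,255))|cv2.inRange(h,(172,130,60),(180,255,255)))
m[:,:200]=0;m[:,262:]=0;m[:190]=0;m[245:]=0
ys_,xs_=np.nonzero(m);print("red px",len(xs_),xs_.min(),xs_.max(),ys_.min(),ys_.max())
for v in range(190,232,3):print(v,a[v,210:270:3].mean(1).astype(int).tolist())
```

```text
(np.float64(44.04471338779388), np.float64(-0.5603191074868007), np.float64(63.238088657423305)) [ 0.29566157 -0.95428583 -1.25005213] [-0.00270971  0.05122357 -0.01989866]
tip pred [[233.0, 210.5], [237.6, 206.3]]
key pred [232.7 213.6]
red px 86 226 236 209 219
190 [96, 112, 94, 72, 72, 72, 86, 112, 119, 174, 187, 176, 140, 129, 84, 38, 46, 63, 44, 42]
193 [114, 91, 71, 72, 79, 101, 78, 95, 112, 117, 165, 186, 173, 72, 37, 47, 81, 54, 41, 55]
196 [77, 71, 72, 67, 71, 84, 73, 82, 108, 99, 60, 65, 64, 52, 39, 68, 50, 42, 42, 41]
199 [72, 72, 72, 63, 66, 73, 73, 72, 86, 55, 65, 56, 55, 57, 42, 41, 41, 42, 43, 43]
202 [73, 72, 73, 73, 75, 73, 74, 74, 63, 42, 51, 63, 55, 55, 42, 42, 42, 42, 43, 43]
205 [76, 72, 72, 73, 73, 73, 73, 72, 94, 94, 64, 42, 42, 48, 43, 41, 44, 42, 47, 45]
208 [132, 80, 71, 74, 73, 72, 72, 80, 158, 131, 121, 119, 99, 66, 44, 40, 46, 43, 44, 42]
211 [123, 51, 70, 73, 73, 111, 67, 65, 95, 120, 83, 116, 124, 123, 119, 102, 75, 47, 43, 62]
214 [44, 70, 73, 73, 79, 98, 59, 64, 87, 98, 120, 123, 123, 123, 122, 124, 124, 123, 113, 102]
217 [83, 73, 73, 73, 74, 112, 62, 80, 75, 108, 119, 117, 119, 121, 123, 123, 124, 115, 99, 119]
220 [114, 87, 72, 74, 73, 87, 116, 86, 90, 107, 113, 115, 116, 116, 117, 120, 123, 124, 115, 122]
223 [115, 115, 95, 89, 83, 73, 88, 121, 90, 74, 78, 112, 115, 116, 114, 115, 116, 147, 121, 121]
226 [115, 115, 125, 148, 94, 90, 116, 115, 110, 78, 74, 78, 104, 116, 115, 115, 149, 126, 100, 118]
229 [115, 115, 115, 124, 155, 120, 114, 114, 115, 114, 85, 74, 78, 109, 116, 148, 128, 95, 98, 97]
```

drive_tool(
  increments=[
    [[-1,-0.03,0,0.05,0],[-1,-0.058,0,0.101,0],[-1,-0.058,0,0.101,0],[-1,-0.058,0,0.101,0]],
  ],
)

```text
time_s: 15.55
tcp_pos: [0.5643, 0.0181, 0.1472]
eef_rot: [-180.0, -0.0, 172.7]
contact_force: [0.5, 1.0, -1.0]
gripper_width: 0.0177
gripper_force: 55.0
```

drive_tool(
  increments=[
    [[-1,-0.0042,0,0.0072,0],[-1,-0.0042,0,0.0072,0]],
  ],
)

```text
time_s: 15.8
tcp_pos: [0.5649, 0.0181, 0.1466]
eef_rot: [180.0, 0.0, 172.7]
contact_force: [-0.7, -1.2, -1.2]
gripper_width: 0.0176
gripper_force: 55.0
```

drive_tool(
  increments=[
    [[-1,-0.0042,0,0.0072,0],[-1,-0.0042,0,0.0072,0]],
  ],
)

```text
time_s: 16.05
tcp_pos: [0.5654, 0.018, 0.1457]
eef_rot: [180.0, 0.0, 172.7]
contact_force: [0.5, 0.5, -0.5]
gripper_width: 0.0177
gripper_force: 55.0
```

drive_tool(
  increments=[
    [[-1,-0.0042,0,0.0072,0],[-1,-0.0042,0,0.0072,0]],
  ],
)

```text
time_s: 16.3
tcp_pos: [0.5658, 0.0179, 0.1448]
eef_rot: [-180.0, -0.0, 172.7]
contact_force: [-0.8, 0.3, -0.0]
gripper_width: 0.0178
gripper_force: 55.0
```

drive_tool(
  increments=[
    [[-1,-0.0042,0,0.0072,0],[-1,-0.0042,0,0.0072,0]],
  ],
)

```text
time_s: 16.55
tcp_pos: [0.5662, 0.0179, 0.144]
eef_rot: [-180.0, -0.0, 172.7]
contact_force: [-2.7, 0.8, 1.4]
gripper_width: 0.0177
gripper_force: 55.0
```

drive_tool(
  increments=[
    [[-1,-0.0042,0,0.0072,0],[-1,-0.0042,0,0.0072,0]],
  ],
)

```text
time_s: 16.8
tcp_pos: [0.5667, 0.0178, 0.1431]
eef_rot: [-180.0, -0.0, 172.7]
contact_force: [-4.2, 0.7, 2.1]
gripper_width: 0.0178
gripper_force: 55.0
```

drive_tool(
  increments=[
    [[-1,-0.0042,0,0.0072,0],[-1,-0.0042,0,0.0072,0]],
  ],
)

```text
time_s: 17.05
tcp_pos: [0.5672, 0.0177, 0.1421]
eef_rot: [-180.0, -0.0, 172.7]
contact_force: [-4.2, 0.7, 2.6]
gripper_width: 0.0173
gripper_force: 55.0
```

drive_tool(
  increments=[
    [[-1,-0.0042,0,0.0072,0],[-1,-0.0042,0,0.0072,0]],
  ],
)

```text
time_s: 17.3
tcp_pos: [0.5679, 0.0177, 0.1412]
eef_rot: [-180.0, -0.0, 172.7]
contact_force: [-3.4, 0.2, 1.3]
gripper_width: 0.0177
gripper_force: 55.0
```

drive_tool(
  increments=[
    [[-1,-0.0042,0,0.0072,0],[-1,-0.0042,0,0.0072,0]],
  ],
)

```text
time_s: 17.55
tcp_pos: [0.5686, 0.0176, 0.1404]
eef_rot: [180.0, 0.0, 172.7]
contact_force: [-1.8, 0.4, -0.1]
gripper_width: 0.0177
gripper_force: 55.0
```

drive_tool(
  increments=[
    [[-1,-0.0042,0,0.0072,0],[-1,-0.0042,0,0.0072,0]],
  ],
)

```text
time_s: 17.8
tcp_pos: [0.5691, 0.0176, 0.1397]
eef_rot: [180.0, 0.0, 172.7]
contact_force: [-2.1, 0.3, 0.4]
gripper_width: 0.0175
gripper_force: 55.0
```

```bash
cat > f.py <<'E'
from h import *
F=[];
for i in range(6):
    capture("side");F.append(r.get_state()["contact_force"])
F=np.array(F).mean(0);F=F-[.3,-.1,-1.];t=tipx();print(t,"n",-.5*(t[0])+.866*t[2],F.round(2),"Fn",F@(-.5*xs+[0,0,.866]))
E
python3 f.py
```

```text
(np.float64(54.88080778045527), np.float64(-0.8766408943237094), np.float64(41.662114037836595)) n 8.638986866538858 [-1.72 -0.02  1.1 ] Fn 1.8062732995828545
```

drive_tool(
  increments=[
    [[-1,-0.003,0,0.005,0],[-1,-0.003,0,0.005,0]],
  ],
)

```text
time_s: 18.35
tcp_pos: [0.5693, 0.0175, 0.1391]
eef_rot: [180.0, 0.0, 172.7]
contact_force: [-1.0, -0.1, -0.1]
gripper_width: 0.017
gripper_force: 55.0
```

```bash
python3 f.py
```

```text
(np.float64(55.195756530557155), np.float64(-0.8725432327616), np.float64(41.01509069305406)) n 7.921190274906241 [-1.71 -0.08  1.37] Fn 2.033594613177235
```

drive_tool(
  increments=[
    [[-1,-0.003,0,0.005,0],[-1,-0.003,0,0.005,0]],
  ],
)

```text
time_s: 18.9
tcp_pos: [0.5696, 0.0175, 0.1385]
eef_rot: [180.0, -0.0, 172.7]
contact_force: [-1.1, -0.2, 1.1]
gripper_width: 0.0176
gripper_force: 55.0
```

```bash
python3 f.py
```

```text
(np.float64(55.47009096751926), np.float64(-0.8572843462984732), np.float64(40.38396165119023)) n 7.237465306171114 [-2.07  0.22  1.73] Fn 2.5367605760403182
```

drive_tool(
  increments=[
    [[-1,-0.003,0,0.005,0],[-1,-0.003,0,0.005,0]],
  ],
)

```text
time_s: 19.45
tcp_pos: [0.5699, 0.0174, 0.1378]
eef_rot: [-180.0, -0.0, 172.7]
contact_force: [-2.7, 0.2, 1.5]
gripper_width: 0.0175
gripper_force: 55.0
```

```bash
python3 f.py
```

```text
(np.float64(55.77847408058065), np.float64(-0.9112489716388673), np.float64(39.76954446874695)) n 6.551188469644536 [-3.07  0.2   2.48] Fn 3.682173107559614
```

The force has passed its dip and is rising again (3.7 N, about 7.4 mm of travel), so the key has clicked. I release it square to the panel and go back to the mat.

drive_tool(
  increments=[
    [[-1,0.04,0,-0.07,0],[-1,0.09,0,-0.156,0],[-1,0.09,0,-0.156,0]],
  ],
)

```text
time_s: 20.12
tcp_pos: [0.5597, 0.0191, 0.1581]
eef_rot: [179.9, 0.1, 172.7]
contact_force: [0.4, 0.1, -0.9]
gripper_width: 0.0176
gripper_force: 55.0
```

drive_tool(
  increments=[
    [[-1,0.5,0,-0.05,0],[-1,0.9,0,-0.2,0],[-1,0.9,0,-0.2,0],[-1,0.9,0,-0.2,0]],
  ],
)

```text
time_s: 20.62
tcp_pos: [0.4527, 0.0329, 0.1811]
eef_rot: [179.9, 0.1, 172.7]
contact_force: [0.5, -0.1, -0.6]
gripper_width: 0.0175
gripper_force: 55.0
```

drive_tool(
  increments=[
    [[-1,0,0,0,-0.022],[-1,0,0.5,0,-0.022],[-1,0,1,0,-0.022],[-1,0,1,0,-0.022]],
  ],
)

```text
time_s: 21.12
tcp_pos: [0.469, 0.155, 0.1797]
eef_rot: [-180.0, -0.0, -179.3]
contact_force: [0.1, -0.1, -1.6]
gripper_width: 0.0178
gripper_force: 55.0
```

drive_tool(
  increments=[
    [[-1,0,0.5,0,0],[-1,0,1,0,0],[-1,0,1,0,0]],
  ],
)

```text
time_s: 21.5
tcp_pos: [0.4671, 0.2747, 0.1793]
eef_rot: [-179.9, -0.0, -179.3]
contact_force: [0.4, -1.4, -1.4]
gripper_width: 0.0175
gripper_force: 55.0
```

Run:
```python
from h import *
a=capture("side");cv2.imwrite("pics/s9.png",a[:,:,::-1]);p=cv2.imread("pics/s7.png")[:,:,::-1]
for v in range(136,204,8):print(v,a[v,180:260:4].mean(1).astype(int).tolist())
s=r.get_state();print(s["tcp_pos"],s["eef_rot"])
```

```text
136 [80, 86, 102, 123, 131, 135, 134, 136, 136, 136, 138, 112, 47, 48, 44, 45, 46, 50, 56, 59]
144 [82, 83, 82, 81, 79, 82, 81, 84, 84, 86, 75, 107, 43, 48, 51, 49, 43, 45, 46, 51]
152 [85, 83, 85, 83, 84, 86, 85, 79, 48, 35, 29, 60, 90, 48, 50, 53, 51, 48, 41, 42]
160 [152, 152, 154, 134, 153, 75, 34, 33, 47, 46, 71, 68, 83, 83, 80, 105, 107, 101, 96, 93]
168 [156, 153, 146, 141, 135, 38, 53, 45, 43, 42, 43, 30, 130, 52, 99, 103, 96, 72, 61, 59]
176 [158, 149, 148, 146, 71, 52, 45, 44, 62, 64, 59, 141, 122, 33, 36, 37, 39, 37, 38, 38]
184 [167, 165, 160, 157, 31, 55, 64, 64, 62, 90, 114, 116, 139, 64, 35, 39, 38, 39, 39, 38]
192 [173, 167, 227, 133, 62, 63, 74, 99, 118, 73, 73, 95, 80, 57, 35, 39, 37, 38, 40, 39]
200 [209, 202, 205, 41, 91, 117, 91, 73, 74, 74, 66, 75, 74, 59, 35, 39, 39, 38, 41, 40]
[0.46655215 0.27277294 0.17925914] [-1.79908386e+02 -7.82427337e-02 -1.79323156e+02]
```

drive_tool(
  increments=[
    [[-1,0.3,0.3,0.2,0],[-1,0.47,0.51,0.6,0],[-1,0.47,0.51,1,0],[-1,0.47,0.51,1,0],[-1,0.47,0.51,1,0]],
  ],
)

```text
time_s: 22.18
tcp_pos: [0.4104, 0.3321, 0.0618]
eef_rot: [180.0, 0.0, -179.5]
contact_force: [1.1, -0.1, -0.8]
gripper_width: 0.0177
gripper_force: 55.0
```

drive_tool(
  increments=[
    [[-1,0,0,0.1,0],[-1,0,0,0.2,0],[-1,0,0,0.25,0],[-1,0,0,0.25,0],[-1,0,0,0.25,0]],
  ],
)

```text
time_s: 22.8
tcp_pos: [0.4093, 0.3324, 0.0307]
eef_rot: [180.0, 0.0, -179.4]
contact_force: [0.4, -0.4, -1.1]
gripper_width: 0.0176
gripper_force: 55.0
```

drive_tool(
  increments=[
    [[-1,0,0,0.03,0],[-1,0,0,0.06,0],[-1,0,0,0.08,0],[-1,0,0,0.08,0],[-1,0,0,0.08,0]],
  ],
)

```text
time_s: 23.42
tcp_pos: [0.4092, 0.3322, 0.021]
eef_rot: [-180.0, 0.0, -179.4]
contact_force: [0.8, -0.5, -1.3]
gripper_width: 0.0176
gripper_force: 55.0
```

drive_tool(
  increments=[
    [[-1,0,0,0.01,0],[-1,0,0,0.01,0],[-1,0,0,0.01,0]],
  ],
)

```text
time_s: 23.8
tcp_pos: [0.4092, 0.3322, 0.0198]
eef_rot: [180.0, 0.0, -179.4]
contact_force: [-0.1, -0.9, -1.6]
gripper_width: 0.0177
gripper_force: 55.0
```

drive_tool(
  increments=[
    [[-1,0,0,0.006,0],[-1,0,0,0.006,0],[-1,0,0,0.006,0]],
  ],
)

```text
time_s: 24.18
tcp_pos: [0.4092, 0.3323, 0.0191]
eef_rot: [180.0, 0.0, -179.4]
contact_force: [-0.2, 0.0, -2.0]
gripper_width: 0.0176
gripper_force: 55.0
```

drive_tool(
  increments=[
    [[-1,0,0,0,0],[-1,0,0,0,0],[-0.4,0,0,0,0],[-0.2,0,0,0,0],[0,0,0,0,0]],
  ],
  squeeze=5,
)

```text
time_s: 24.8
tcp_pos: [0.4092, 0.3322, 0.0191]
eef_rot: [180.0, 0.0, -179.4]
contact_force: [-0.3, 1.0, -0.7]
gripper_width: 0.0398
gripper_force: 0.0
```

drive_tool(
  increments=[
    [[0.5,0,0,0,0],[0.6,0,0,0,0],[0.6,0,0,0,0],[0.6,0,0,0,0]],
  ],
)

```text
time_s: 25.3
tcp_pos: [0.4092, 0.3322, 0.0191]
eef_rot: [-180.0, -0.0, -179.4]
contact_force: [-0.2, 0.6, 0.6]
gripper_width: 0.0695
gripper_force: 0.0
```

drive_tool(
  increments=[
    [[0.6,0,0,-0.3,0],[0.6,0,0,-0.7,0],[0.6,0,0,-1,0],[0.6,0,0,-1,0],[0.6,0,0,-1,0]],
  ],
)

```text
time_s: 25.92
tcp_pos: [0.4089, 0.332, 0.1388]
eef_rot: [180.0, -0.0, -179.4]
contact_force: [0.3, 0.3, -1.3]
gripper_width: 0.0699
gripper_force: 0.0
```

Run:
```python
from h import *
m=camera_model("wrist");w=capture("wrist")
hsv=cv2.cvtColor(w,cv2.COLOR_RGB2HSV);o=cv2.inRange(hsv,(5,150,80),(22,255,255))
for c in cv2.findContours(o,cv2.RETR_EXTERNAL,cv2.CHAIN_APPROX_SIMPLE)[0]:
    if cv2.contourArea(c)>300:
        q=cv2.boxPoints(cv2.minAreaRect(c));print([ray("wrist",*p,.028,m)[:2].round(4).tolist() for p in q])
a=capture("side");p=cv2.imread("pics/side.png")[:,:,::-1]
h=lambda im:cv2.inRange(cv2.cvtColor(im,cv2.COLOR_RGB2HSV),(5,150,80),(22,255,255))
for im in(p,a):
    k=h(im)[340:420,200:340];y,x=np.nonzero(k);print(len(x),x.mean()+200,y.mean()+340)
c=lambda im:[im[v,180:232:4].mean(1).astype(int).tolist() for v in(160,176,192)]
print(c(a));print(c(cv2.imread("pics/s7.png")))
h2=cv2.cvtColor(a,cv2.COLOR_RGB2HSV);mm=(cv2.inRange(h2,(0,130,60),(8,255,255))|cv2.inRange(h2,(172,130,60),(180,255,255)))[195:235,215:255];y,x=np.nonzero(mm);print("key red",len(x),x.mean()+215,y.mean()+195)
```

```text
[[0.5295, 0.3136], [0.5162, 0.3137], [0.5135, 0.5798], [0.5268, 0.5829]]
[[0.3589, 0.3234], [0.3588, 0.3399], [0.4315, 0.3413], [0.4317, 0.3235]]
[[0.3768, 0.1209], [0.3376, 0.1305], [0.3397, 0.1925], [0.3791, 0.1853]]
430 292.3581395348837 383.29767441860463
432 293.4583333333333 383.13425925925924
[[153, 153, 154, 135, 154, 75, 36, 34, 49, 49, 73, 71, 164], [160, 150, 149, 145, 73, 52, 45, 46, 63, 66, 60, 142, 123], [173, 168, 227, 134, 63, 64, 75, 99, 118, 76, 73, 95, 80]]
[[144, 143, 144, 126, 143, 69, 35, 32, 45, 45, 70, 90, 126], [149, 141, 139, 136, 69, 48, 41, 42, 60, 61, 59, 133, 115], [161, 157, 217, 125, 59, 60, 70, 94, 110, 69, 70, 90, 76]]
key red 102 231.7058823529412 214.0392156862745
```

drive_tool(
  increments=[
    [[0.6,0,0,0,0],[0.6,0,0,0,0],[0.6,0,0,0,0]],
  ],
)

```text
time_s: 26.4
tcp_pos: [0.4091, 0.3321, 0.1387]
eef_rot: [-180.0, -0.0, -179.4]
contact_force: [-0.0, -1.1, -0.7]
gripper_width: 0.07
gripper_force: 0.0
```

```bash
python3 -c "
from plant import job
print(job.close_job())"
```

```text
the job is handed in; nothing more can be done
None
```

I handed the job in at about 26 s: the cover stands open at its stop, the key was pressed about 7.4 mm (past the click, short of the 10.5 mm bottom, judged from the force) and released, and the pry bar is back on the blue mat; no verdict came back.

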